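Slide the right sauce pot into the warmer and switch it on

TASK

One of the three look-alike steel sauce pots is the right size for the warmer's cradle: the widest will not go in and the narrowest would sit loose. Slide that pot along the counter, upright and without lifting it, into the cradle until it is fully home against the back stop, then flip the red lever all the way over towards the pot. Leave the other pots and everything else standing where they are.

Things in the scene. Friction and masses are not known exactly. Their poses are not given: they have to be found in the camera images.
- warmer: Black cradle fixed to the counter, no raised floor, silver pad marks the seat. Origin: seat centre on the counter; x to the back stop (away from the robot, yaw within 0.2), y to the lever's side, z up. Rails 73 mm apart inside, 8 thick, 22 high, from x = -8 mm to the back; flared lead-ins widen the mouth to about 97 (outside 112) at x = -31 mm. Back stop: 45 high, front face at x = 35 mm.
- seat (a point): Point on the counter at the seat's centre (same as the warmer's origin): where the axis of the right pot is when it is fully home.
- pot_a: Loose upright stainless-steel cylinder pot, 58 mm in diameter (too narrow, would sit loose), 68 mm tall, with a flat black lid and small black knob (16 mm wide), 80 mm tall in all; about 0.3 kg. Origin: centre of its underside; z up. The three pots differ only in diameter (58, 68, 78 mm) and stand in a left-right row before the robot in any order.
- pot_b: Loose upright stainless-steel cylinder pot, 68 mm in diameter (the right size for the 73 mm channel), 68 mm tall, with a flat black lid and small black knob (16 mm wide), 80 mm tall in all; about 0.3 kg. Origin: centre of its underside; z up. The three pots differ only in diameter (58, 68, 78 mm) and stand in a left-right row before the robot in any order.
- pot_c: Loose upright stainless-steel cylinder pot, 78 mm in diameter (too wide for the channel), 68 mm tall, with a flat black lid and small black knob (16 mm wide), 80 mm tall in all; about 0.3 kg. Origin: centre of its underside; z up. The three pots differ only in diameter (58, 68, 78 mm) and stand in a left-right row before the robot in any order.
- switch (a joint): Red toggle lever on a small black block at the warmer's left side (its +y), pivot axis along the warmer's x. 0: leaning outwards, away from the pot (as it starts, 0 to 0.2 rad); it swings 1.0 rad, to lean towards the pot at 1.0, and stays where it is left.
- switch_tip (a point): Centre of the lever's red ball (26 mm wide), on a thin steel stem 60 mm from the pivot, which is 22 mm above the counter at (12, 110) mm in the warmer's x, y; the ball's centre is about 75 mm high at both ends of the swing. The black block below is 50 mm (warmer's x) by 70 mm (y), 25 mm high.
- mug: Bystander: white mug, 82 mm wide, 90 mm tall, with a handle. Origin: centre of its underside.
- can: Bystander: closed can with a yellow label, 62 mm wide, 85 mm tall. Origin: centre of its underside.
- canister: Bystander: clear canister with a white lid, 90 mm wide, 130 mm tall. Origin: centre of its underside.

How it is judged:
By the outcome, as a careful person would: the job done as asked, in the order asked, and still so for the second after the job is handed in, with the robot touching nothing.
It also fails if it takes over 64 s, if anything falls off the work surface, if the arm or the gripper's body presses on something with over 40 N, if the wrist force passes 120 N, or if a joint passes its speed limit or range.

ROBOT

A 6-joint arm with a two-finger parallel gripper is mounted at the origin on the work surface. World frame = base frame: x ahead of the robot, y to its left, z up, the work surface at z = 0. Lengths are in m, angles in rad, forces in N, time in s.
With the tool pointing down it reaches from about 0.325 to 0.775 m from the base axis. Payload 5.5 kg.
Tool frame: the origin (TCP) lies on the centre line of the jaws, within the pads' length; the fingertips stand 25 mm ahead of it and the grasp point (between the pads) lies 6 mm ahead of it; z points along the fingers, y is the line along which they close (so a half turn about z gives the same grasp; the last joint's range is limited). The gripper opens to 88 mm and grips with 3 to 60 N. Pads are 20 mm wide; open, the fingers measure 115 mm over their backs; the gripper's body (75 mm by 178 mm) begins 61 mm behind the grasp point.
Start: joints at [-1.373, 0.091, 1.231, -0, 1.82, -0.057], TCP at [0.151, -0.581, 0.248] pointing down, gripper open.
Joint ranges: [-2.87, 2.87], [-0.86, 2.18], [0.17, 2.46], [-1.51, 4.65], [0.06, 2.69], [-2.65, 2.65]. Speed limits (rad/s): [2.57, 2.57, 3.01, 3.14, 3.14, 3.14].

INTERFACE

Orientations are given as a rotation vector (axis times angle).
In Python, from rig import manip gives the robot as it stands.
- The arm moves only by the shell command python3 -m crank 'ROWS' [OPENING]. ROWS is JSON, a list of rows, each an object of numbers: "x", "y", "z": the shift along the world's x, y, z each as a share of 300 mm, from -1 to 1; "twist": the turn about the world's z as a share of 90 degrees, from -1 to 1. A call has 1 to 20 rows; each row is the pose to reach, as a shift and turn from the pose commanded when the call began; what a row does not reach only later rows make up. A row lasts 1/12 s, in which the tool goes at most 41.7 mm and 7.16 degrees, less where a joint would pass 70% of its speed; a pose out of reach is approached as far as the arm can. A call with a number of a shift or a turn outside -1 to 1 is refused whole. A call with a gripper value outside its range is refused whole. OPENING is the closure, from 0 (fully open) to 1 (shut), set as the call begins (- or left out, the last holds). The fingers move at their own pace and stop on an object; the grip force is fixed at half the most. Time passes only in rows, so rows that repeat a pose let the fingers close. It gives the time, the measured TCP pose, the force, the opening and the grip force at its end, in the units of the state.
- manip.get_obs(): the state, without advancing time (a new reading comes with each control period).
- manip.get_image(name): name is "side" or "top" or "wrist"; returns the picture (420x560x3 uint8, red, green, blue); there is no depth.
- manip.camera_model(name): a dict with "fov_y" (degrees; the focal length in pixels is half the picture's height over the tangent of half this angle, whatever the lens; pixels are square), "cx", "cy" (the principal point, pixels), "camera_from_world" (4x4, takes a point from world to camera coordinates). Camera axes: x right, y up, looking along -z (the intrinsics and any distortion apply to the point x, -y, -z); pixel columns grow to the right and rows downward; lengths in m; the calibration is good to about 2 mm. The wrist camera is an equidistant fisheye: a pixel r from the principal point sees the ray r / f radians off the axis. A picture is of the moment at which its call begins: read the wrist's pose just before it. camera_model takes no time and is no camera call; for the wrist camera it gives the pose at the moment of the call.
- manip.finish_job(): hands the job in; it is judged then, once.
Trained networks look in the newest picture that a camera, given by its name, has taken for a name from the list of things; names that differ only in an ending like _2 or _b are one class to them, and where a whole thing is asked for, a point or a joint stands for the part that bears it (a point fixed in the world has none). Each returns a list of dicts, best first, with "confidence" (0 to 1); they miss things now and then, are a little off and sometimes report something else, mostly with a low value. They report only what shows in the picture. A call takes as long as a camera call.
- manip.outline_of(camera, target): "pixels" (420x560 bool, what is visible of it) and "rect" ([centre column, centre row, width, height] in pixels, round what is visible of it).
The state is a dict: "time_s": time; "joints": joint angles; "joint_vel": joint speeds; "joint_torque": joint torques, N m; "ee_pos": TCP position; "ee_rot": TCP orientation; "force": force on the tool from outside, world axes, zero at the start; "wrist_torque": the same for the moment, N m; "finger_gap": finger opening in m; "gripper_force": force on a finger pad.
Only numpy, scipy, OpenCV 4.12 (cv2) and the standard library are available. Lean on these libraries where they do the work, as an engineer would, in place of code of your own. Each camera call takes 0.05 s, during which the arm holds its last target. There are 200 camera calls.

## Working session

There is one attempt and no reset: what is moved stays moved. The work goes in short steps, Python scripts to look and compute and a shell command to move; the robot and the scene stay as the last step left them, time stands still between calls to the robot, and variables do not carry over. Pictures are saved under pics/ and viewed, at most 10 in all, crops included, and the job is handed in when it is done.

```bash
mkdir -p pics
cat > h.py <<'E'
import numpy as np, cv2
from rig import manip
def ray(cam,u,v):
    m=manip.camera_model(cam); f=210/np.tan(np.radians(m["fov_y"])/2)
    T=np.array(m["camera_from_world"]); d=np.array([(u-m["cx"])/f,-(v-m["cy"])/f,-1.])
    return -T[:3,:3].T@T[:3,3], T[:3,:3].T@d
def onz(cam,u,v,z):
    o,d=ray(cam,u,v); return (o+d*(z-o[2])/d[2])
def proj(cam,p):
    m=manip.camera_model(cam); f=210/np.tan(np.radians(m["fov_y"])/2)
    T=np.array(m["camera_from_world"]); q=T[:3,:3]@np.array(p)+T[:3,3]
    return m["cx"]+f*q[0]/-q[2], m["cy"]-f*q[1]/-q[2]
def snap(cam,name):
    im=manip.get_image(cam); cv2.imwrite(f"pics/{name}.png",im[:,:,::-1]); return im
E
python3 - <<'E'
from h import *
a=snap("top","top0");b=snap("side","side0")
cv2.imwrite("pics/topside.png",cv2.resize(np.vstack([a,b])[:,:,::-1],None,fx=.714,fy=.714))
for c in("top","side"):
    m=manip.camera_model(c);print(c,m["fov_y"],m["cx"],m["cy"],ray(c,280,210))
    for t in("pot_a","warmer","switch","switch_tip","mug","can","canister"):
        for r in manip.outline_of(c,t)[:4]:
            print(c,t,round(r["confidence"],2),np.round(r["rect"]),np.round(onz(c,*r["rect"][:2],0.05),3))
E
```

```text
top 48.80667810106269 274.6390622668144 213.50692811573097 (array([ 0.36672997, -0.0060272 ,  1.09179904]), array([ 0.18840383, -0.00756691, -0.98216001]))
top pot_a 0.87 [354. 268.  33.  30.] [ 0.433 -0.179  0.05 ]
top pot_a 0.79 [190. 271.  34.  29.] [0.427 0.188 0.05 ]
top pot_a 0.73 [248. 168.  86.  45.] [0.667 0.059 0.05 ]
top warmer 0.85 [253. 170.  84.  46.] [0.661 0.049 0.05 ]
top switch 0.53 [216. 156.  16.  12.] [0.696 0.135 0.05 ]
top switch_tip 0.63 [216. 157.  17.  16.] [0.694 0.134 0.05 ]
top mug 0.6 [426. 256.  60.  38.] [ 0.461 -0.342  0.05 ]
top can 0.62 [109. 262.  40.  29.] [0.449 0.372 0.05 ]
top canister 0.7 [450. 171.  56.  49.] [ 0.657 -0.41   0.05 ]
side 42.05229071310173 280.0855588488717 210.33565646074118 (array([ 0.41267539, -1.20346375,  1.0674011 ]), array([ 0.09789249,  0.76838006, -0.63246308]))
side pot_a 0.83 [226. 187.  18.  30.] [0.419 0.162 0.05 ]
side pot_a 0.68 [237. 267.  27.  36.] [ 0.429 -0.189  0.05 ]
side pot_a 0.57 [238. 223.  29.  34.] [ 0.445 -0.014  0.05 ]
side warmer 0.89 [314. 206.  26.  64.] [0.674 0.041 0.05 ]
side warmer 0.4 [239. 225.  31.  33.] [ 0.447 -0.02   0.05 ]
side switch 0.53 [310. 185.  11.  24.] [0.679 0.145 0.05 ]
side switch_tip 0.59 [314. 187.  10.  20.] [0.69  0.133 0.05 ]
side mug 0.52 [314. 207.  29.  66.] [0.673 0.035 0.05 ]
side can 0.74 [233. 151.  22.  30.] [0.449 0.365 0.05 ]
side can 0.2 [228. 186.  16.  27.] [0.424 0.169 0.05 ]
side canister 0.81 [336. 321.  38.  62.] [ 0.65  -0.394  0.05 ]
```

View pics/top0.png

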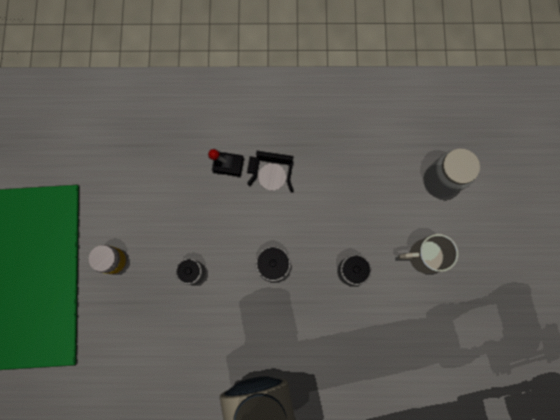

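View pics/side0.png

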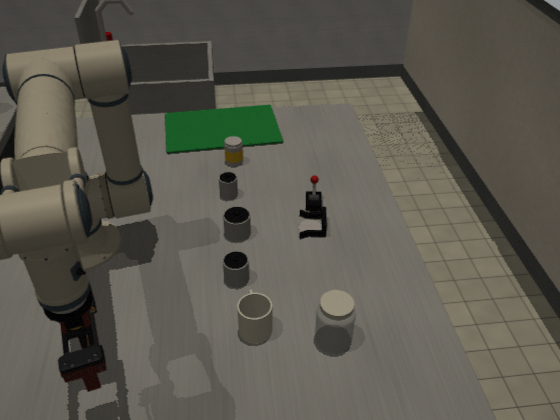

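The top view shows three pots at about (189,271), (273,264) and (355,269), the seat pad at (272,177), the cradle opening towards the robot, and the red ball at (214,155). The side view agrees. Next I'll measure the lids, the pad, the cradle and the ball.

Run:
```python
from h import *
im=cv2.imread("pics/top0.png"); g=im.max(2)
for u,v in((189,271),(273,264),(355,269)):
    mk=(g<62).astype(np.uint8); x0,y0=u-24,v-24
    n,l,s,c=cv2.connectedComponentsWithStats(mk[y0:y0+48,x0:x0+48])
    k=1+np.argmax(s[1:,4]); cs,_=cv2.findContours((l==k).astype(np.uint8),0,cv2.CHAIN_APPROX_NONE)
    ct=max(cs,key=len)[:,0]+[x0,y0]
    P=np.array([onz("top",*p,0.069)[:2] for p in ct]); c2,r=cv2.minEnclosingCircle(P.astype(np.float32))
    print("lid",s[k],np.round(c2,4),"d",round(2*r,4),"areaD",round(2*np.sqrt(cv2.contourArea((P*1e4).astype(np.float32))/np.pi)/1e4,4))
hsv=cv2.cvtColor(im,cv2.COLOR_BGR2HSV)
red=((hsv[:,:,1]>150)&((hsv[:,:,0]<8)|(hsv[:,:,0]>172))&(hsv[:,:,2]>80))
ys,xs=np.nonzero(red[120:200,180:260]);print("ball",len(xs),xs.mean()+180,ys.mean()+120,onz("top",xs.mean()+180,ys.mean()+120,.075))
sub=im[155:200,245:300];ys,xs=np.nonzero(sub.min(2)>130);print("pad",len(xs),onz("top",xs.mean()+245,ys.mean()+155,0))
s=cv2.imread("pics/side0.png");hs=cv2.cvtColor(s,cv2.COLOR_BGR2HSV)
rd=((hs[:,:,1]>150)&((hs[:,:,0]<8)|(hs[:,:,0]>172)));ys,xs=np.nonzero(rd[165:200,295:330]);print("ball side",len(xs),onz("side",xs.mean()+295,ys.mean()+165,.075))
a=cv2.resize(im[135:215,190:310],None,fx=6.6,fy=6.6,interpolation=2);b=cv2.resize(im[240:300,165:385],None,fx=3.6,fy=3.6,interpolation=2)[:, :792]
cv2.imwrite("pics/crop1.png",a)
```

```text
lid [ 12  12  23  24 415] [0.4276 0.1887] d 0.0517 areaD 0.0484
lid [  8   7  32  35 817] [ 4.408e-01 -3.000e-04] d 0.0786 areaD 0.0683
lid [ 11  10  29  29 608] [ 0.4306 -0.1802] d 0.0621 areaD 0.0589
ball 63 212.8253968253968 153.28571428571428 [0.69435454 0.13948223 0.075     ]
pad 498 [0.65930801 0.00527449 0.        ]
ball side 44 [0.68893891 0.14078644 0.075     ]
```

View pics/crop1.png

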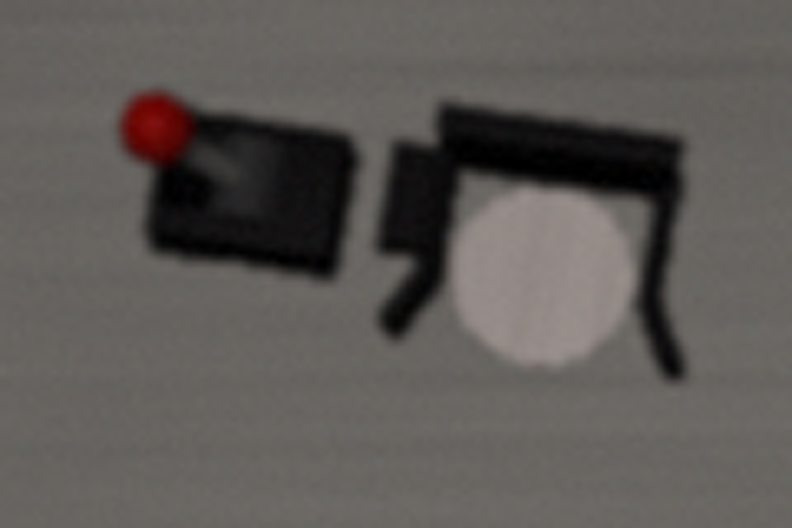

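The lids measure about 48, 68 and 59 mm, so the order from left is 58, 78 and 68 mm. The right pot, at (0.431, -0.180), is pot_b. The crop shows the cradle yawed by about -0.15. I'll refine that and check the shape beside the left rail.

Run:
```python
from h import *
from scipy.spatial.transform import Rotation as R
from scipy.optimize import least_squares
im=cv2.imread("pics/top0.png")
def C(x,y,z): return onz("top",190+x/6.6-.42,135+y/6.6-.42,z)[:2]
a,b=C(440,103,.045),C(683,142,.045); print("stop top-back",a,b,np.arctan2(-(a-b)[0],(a-b)[1]))
a,b=C(152,246,.0),C(335,275,.0); print("block front",a,b,np.arctan2(-(a-b)[0],(a-b)[1]))
a,b=C(352,150,.025),C(335,275,.012); print("block right",a,b)
m=(im[155:200,245:300].min(2)>130).astype(np.uint8);ct=max(cv2.findContours(m,0,1)[0],key=len)[:,0]+[245,155]
P=np.array([onz("top",*p,0)[:2] for p in ct]).astype(np.float32);print("pad",cv2.minEnclosingCircle(P))
o=manip.get_obs();print(R.from_rotvec(o["ee_rot"]).as_matrix().round(3),o["ee_pos"],o["time_s"],o["finger_gap"],o["force"])
s=cv2.imread("pics/side0.png");hs=s[170:250,290:340]
cv2.imwrite("pics/crop2.png",cv2.convertScaleAbs(cv2.resize(hs,None,fx=7,fy=7,interpolation=2),alpha=2.2))
for q in((9,44),(9,60),(40,44),(40,60)):
    c,sn=np.cos(-.15),np.sin(-.15)
    for z in(0,.022): u,v=proj("side",[.659+(c*q[0]-sn*q[1])/1e3,.005+(sn*q[0]+c*q[1])/1e3,z]);print(q,z,round((u-290)*7),round((v-170)*7))
```

```text
stop top-back [0.71134933 0.0414409 ] [ 0.69659956 -0.04528489] -0.1684616401487596
block front [0.67132041 0.14966644] [0.66007795 0.08184975] -0.16428310101311214
block right [0.70021495 0.07422121] [0.65685375 0.08088389]
pad ((0.6594034433364868, 0.005989674478769302), 0.03210051357746124)
[[ 0.968  0.252 -0.   ]
 [ 0.252 -0.968 -0.   ]
 [-0.     0.    -1.   ]] [ 0.15122597 -0.58064679  0.24767435] 0.8 0.08771771458902054 [-0.14412823  0.33035619  0.8145236 ]
(9, 44) 0 164 331
(9, 44) 0.022 166 292
(9, 60) 0 163 307
(9, 60) 0.022 165 268
(40, 44) 0 235 332
(40, 44) 0.022 238 293
(40, 60) 0 234 309
(40, 60) 0.022 237 270
```

View pics/crop2.png

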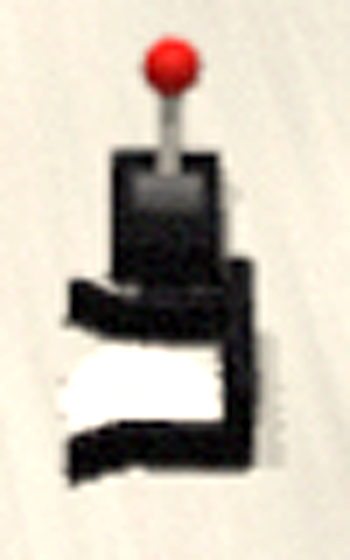

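```bash
python3 -m crank '[{"x":0.5,"y":0.6,"z":0,"twist":-0.267},{"x":0.5,"y":0.6,"z":0,"twist":-0.267},{"x":0.5,"y":0.6,"z":0,"twist":-0.267},{"x":0.5,"y":0.6,"z":0,"twist":-0.267},{"x":0.5,"y":0.6,"z":0,"twist":-0.267},{"x":0.93,"y":1,"z":0,"twist":-0.267},{"x":0.93,"y":1,"z":0,"twist":-0.267},{"x":0.93,"y":1,"z":0,"twist":-0.267},{"x":0.93,"y":1,"z":0,"twist":-0.267},{"x":0.93,"y":1,"z":0,"twist":-0.267},{"x":0.93,"y":1,"z":0,"twist":-0.267}]' 0
python3 -m crank '[{"x":0,"y":0.336,"z":-0.1},{"x":0,"y":0.336,"z":-0.1},{"x":0,"y":0.336,"z":-0.1},{"x":0,"y":0.336,"z":-0.1},{"x":0,"y":0.336,"z":-0.1}]'
python3 - <<'E'
from h import *
im=snap("wrist","w1"); o=manip.get_obs(); print(o["ee_pos"],o["ee_rot"],o["time_s"])
from scipy.spatial.transform import Rotation as R
print(R.from_rotvec(o["ee_rot"]).as_matrix().round(3))
m=manip.camera_model("wrist");T=np.array(m["camera_from_world"]);f=210/np.tan(np.radians(m["fov_y"])/2)
for r in manip.outline_of("wrist","pot_b")[:3]:
    print(round(r["confidence"],2),np.round(r["rect"]))
def fproj(p):
    q=T[:3,:3]@np.array(p)+T[:3,3]; x,y,z=q[0],-q[1],-q[2]; h=np.hypot(x,y); t=np.arctan2(h,z); return m["cx"]+f*t*x/h,m["cy"]+f*t*y/h
print("knob expected",fproj([.4306,-.1802,.08]))
E
```

```text
time_s: 1.72
ee_pos: [0.4339, -0.2759, 0.2476]
ee_rot: [-3.13, 0.247, -0.003]
force: [0.2, -0.2, -0.2]
finger_gap: 0.0879
gripper_force: 0.0
[ 0.43208114 -0.27817486  0.24757   ] [-3.13120521e+00  2.49283682e-01 -3.06124253e-04] 1.7667
[[ 0.987 -0.158  0.   ]
 [-0.158 -0.987  0.   ]
 [ 0.    -0.    -1.   ]]
0.97 [ 70. 220.  68.  72.]
0.88 [193. 208.  72.  73.]
0.7 [  9. 240.  17.  35.]
knob expected (np.float64(180.5703292042575), np.float64(214.9801585942202))invalid input at $[0]: expected keys x, y, z, twist
```

View pics/w1.png

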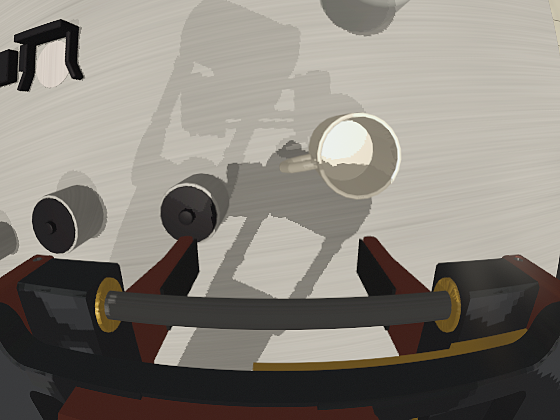

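The wrist view shows the pot_b knob at about (187,215), the wide pot at (52,227) and the mug at (355,150) with its handle towards pot_b. I'll go closer, then refine the position.

```bash
python3 -m crank '[{"x":0,"y":0.3,"z":-0.1,"twist":0},{"x":0,"y":0.3,"z":-0.1,"twist":0},{"x":0,"y":0.3,"z":-0.1,"twist":0},{"x":0,"y":0.3,"z":-0.1,"twist":0},{"x":0,"y":0.3,"z":-0.1,"twist":0}]'
cat >> h.py <<'E'
def wray(u,v,z):
    m=manip.camera_model("wrist");T=np.array(m["camera_from_world"]);f=210/np.tan(np.radians(m["fov_y"])/2)
    a,b=u-m["cx"],v-m["cy"];r=np.hypot(a,b);t=r/f;s=np.sin(t)/r
    d=T[:3,:3].T@np.array([a*s,-b*s,-np.cos(t)]);o=-T[:3,:3].T@T[:3,3];return o+d*(z-o[2])/d[2]
E
python3 - <<'E'
from h import *
im=snap("wrist","w2");print(manip.get_obs()["ee_pos"])
for r in manip.outline_of("wrist","pot_b")[:3]: print(round(r["confidence"],2),np.round(r["rect"]))
cv2.imwrite("pics/w2c.png",cv2.resize(im[150:330,180:420,::-1],None,fx=3,fy=3))
for u,v in((270,200),(280,210),(290,220)):print(u,v,wray(u,v,.08),wray(u,v,.068))
E
```

```text
time_s: 2.23
ee_pos: [0.4297, -0.1917, 0.218]
ee_rot: [3.13, -0.259, 0.001]
force: [0.7, -0.7, -0.2]
finger_gap: 0.0875
gripper_force: 0.0
[ 0.42993661 -0.19222131  0.21836897]
0.86 [109. 213.  87.  84.]
0.8 [ 19. 248.  36.  53.]
0.57 [265. 200.  68.  80.]
270 200 [ 0.43604859 -0.18736657  0.08      ] [ 0.43331905 -0.18664516  0.068     ]
280 210 [ 0.42576552 -0.19442625  0.08      ] [ 0.42258574 -0.19401394  0.068     ]
290 220 [ 0.41530613 -0.20160803  0.08      ] [ 0.41166839 -0.20151017  0.068     ]
```

View pics/w2c.png

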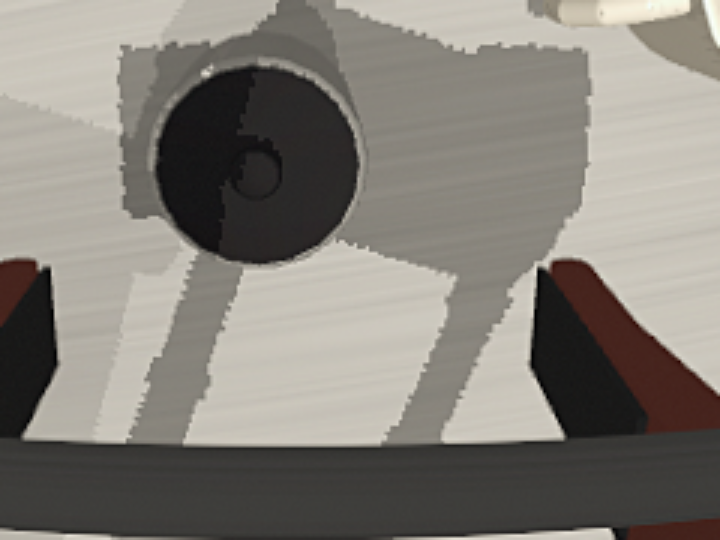

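Run:
```python
from h import *
print(wray(266,205,.069),wray(266,207.7,.08)); print("lid d",np.linalg.norm(wray(232.5,205,.069)-wray(299.5,205,.069)),np.linalg.norm(wray(266,171.8,.069)-wray(266,238.2,.069)))
```

```text
[ 0.42957926 -0.18234052  0.069     ] [ 0.42984748 -0.18274554  0.08      ]
lid d 0.06082976724498521 0.062142716030239104
```

```bash
python3 -m crank '[{"x":0,"y":0.03,"z":-0.1,"twist":0},{"x":0,"y":0.03,"z":-0.2,"twist":0},{"x":0,"y":0.03,"z":-0.3,"twist":0},{"x":0,"y":0.03,"z":-0.4,"twist":0},{"x":0,"y":0.03,"z":-0.5,"twist":0},{"x":0,"y":0.03,"z":-0.542,"twist":0},{"x":0,"y":0.03,"z":-0.542,"twist":0},{"x":0,"y":0.03,"z":-0.542,"twist":0},{"x":0,"y":0.03,"z":-0.542,"twist":0},{"x":0,"y":0.03,"z":-0.542,"twist":0}]'
python3 -m crank '[{"x":0,"y":0,"z":0,"twist":0},{"x":0,"y":0,"z":0,"twist":0},{"x":0,"y":0,"z":0,"twist":0},{"x":0,"y":0,"z":0,"twist":0},{"x":0,"y":0,"z":0,"twist":0},{"x":0,"y":0,"z":0,"twist":0},{"x":0,"y":0,"z":0,"twist":0},{"x":0,"y":0,"z":0,"twist":0}]' 0.5
```

```text
time_s: 3.17
ee_pos: [0.4315, -0.1826, 0.0576]
ee_rot: [3.129, -0.259, 0.006]
force: [0.4, 0.5, -0.3]
finger_gap: 0.0878
gripper_force: 0.0
time_s: 3.83
ee_pos: [0.4306, -0.1815, 0.0557]
ee_rot: [-3.131, 0.258, -0.002]
force: [-0.4, 1.2, 6.4]
finger_gap: 0.0675
gripper_force: 30.0
```

```bash
python3 -m crank '[{"x":0.06,"y":0.02,"z":0,"twist":0},{"x":0.12,"y":0.04,"z":0,"twist":0},{"x":0.18,"y":0.06,"z":0,"twist":0},{"x":0.24,"y":0.085,"z":0,"twist":0},{"x":0.3,"y":0.12,"z":0,"twist":0},{"x":0.34,"y":0.18,"z":0,"twist":0},{"x":0.38,"y":0.25,"z":0,"twist":0},{"x":0.41,"y":0.32,"z":0,"twist":0},{"x":0.44,"y":0.39,"z":0,"twist":0},{"x":0.47,"y":0.46,"z":0,"twist":0},{"x":0.49,"y":0.53,"z":0,"twist":0},{"x":0.51,"y":0.6,"z":0,"twist":0},{"x":0.533,"y":0.662,"z":0,"twist":0},{"x":0.533,"y":0.662,"z":0,"twist":0},{"x":0.533,"y":0.662,"z":0,"twist":0},{"x":0.533,"y":0.662,"z":0,"twist":0}]'
python3 - <<'E'
from h import *
a=snap("top","t2");print(manip.get_obs()["ee_pos"],manip.get_obs()["force"])
w=snap("wrist","w3");cv2.imwrite("pics/w3c.png",np.hstack([w[:,:,::-1][:,100:460],cv2.resize(a[130:270,190:330,::-1],(420,420))]))
E
```

```text
time_s: 5.17
ee_pos: [0.5907, 0.0174, 0.0557]
ee_rot: [-3.13, 0.257, -0.003]
force: [0.3, 5.0, 4.8]
finger_gap: 0.0673
gripper_force: 30.0
[0.59055423 0.01707065 0.055671  ] [1.1824081  4.21652849 4.21992713]
```

View pics/w3c.png

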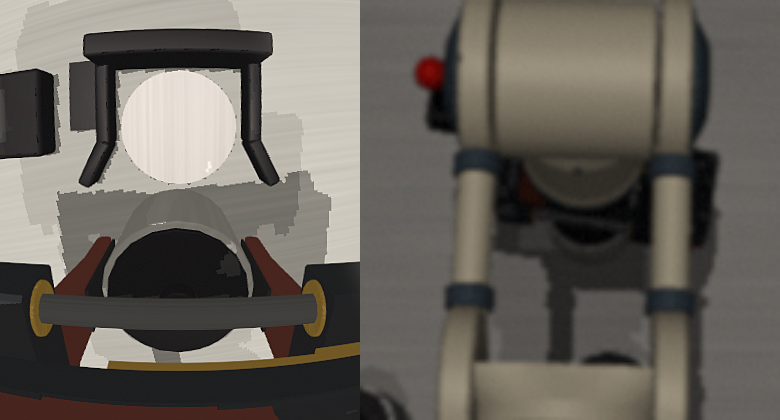

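The wrist view shows the gripped pot lined up with the channel: pad centre at about (279.5,126), rails at 207 and 350. The dark patch by the left rail is only a shadow. I'll measure the pad centre.

Run:
```python
from h import *
print(wray(279.5,126.5,0),"r",np.linalg.norm(wray(222,126,0)-wray(337,126,0)))
l=wray(216,126,.0);r=wray(342,126,.022);
# inner rail bottoms/top edges
for u in(212,216,341,345):
    print(u,wray(u,126,0)[:2],wray(u,126,.022)[:2])
a,b=wray(184,33,.045),wray(372,36,.045);print("stop yaw",np.arctan2(-(a-b)[0],(a-b)[1]))
```

```text
[0.65784166 0.00420943 0.        ] r 0.0676114395979987
212 [0.66533566 0.04330072] [0.66457702 0.03891676]
216 [0.66485965 0.04093067] [0.66415575 0.03681926]
341 [ 0.65277005 -0.03169511] [ 0.65345647 -0.02745448]
345 [ 0.65245184 -0.03409677] [ 0.65317485 -0.02957994]
stop yaw -0.18247356970364542
```

```bash
python3 -m crank '[{"x":0.03,"y":-0.008,"z":0,"twist":0},{"x":0.06,"y":-0.014,"z":0,"twist":0},{"x":0.09,"y":-0.019,"z":0,"twist":0},{"x":0.12,"y":-0.024,"z":0,"twist":0},{"x":0.14,"y":-0.027,"z":0,"twist":0},{"x":0.16,"y":-0.03,"z":0,"twist":0},{"x":0.16,"y":-0.03,"z":0,"twist":0},{"x":0.16,"y":-0.03,"z":0,"twist":0}]'
python3 -m crank '[{"x":0.01,"y":-0.0017,"z":0,"twist":0},{"x":0.02,"y":-0.0034,"z":0,"twist":0},{"x":0.03,"y":-0.005,"z":0,"twist":0},{"x":0.04,"y":-0.0067,"z":0,"twist":0},{"x":0.05,"y":-0.0085,"z":0,"twist":0},{"x":0.055,"y":-0.009,"z":0,"twist":0},{"x":0.055,"y":-0.009,"z":0,"twist":0},{"x":0.055,"y":-0.009,"z":0,"twist":0}]'
```

```text
time_s: 5.93
ee_pos: [0.6372, 0.006, 0.0558]
ee_rot: [3.129, -0.261, -0.003]
force: [-4.4, 1.5, 8.9]
finger_gap: 0.0677
gripper_force: 30.0
time_s: 6.6
ee_pos: [0.6527, 0.0038, 0.0559]
ee_rot: [3.13, -0.26, -0.006]
force: [-9.0, 2.9, 11.0]
finger_gap: 0.0677
gripper_force: 30.0
```

```bash
python3 -m crank '[{"x":0.008,"y":-0.0015,"z":0,"twist":0},{"x":0.016,"y":-0.003,"z":0,"twist":0},{"x":0.024,"y":-0.004,"z":0,"twist":0},{"x":0.024,"y":-0.004,"z":0,"twist":0},{"x":0.024,"y":-0.004,"z":0,"twist":0}]'
```

```text
time_s: 7.02
ee_pos: [0.66, 0.0026, 0.0559]
ee_rot: [3.13, -0.26, -0.006]
force: [-8.9, 3.1, 10.7]
finger_gap: 0.0673
gripper_force: 30.0
```

```bash
python3 -m crank '[{"x":0.008,"y":-0.0015,"z":0,"twist":0},{"x":0.016,"y":-0.003,"z":0,"twist":0},{"x":0.016,"y":-0.003,"z":0,"twist":0},{"x":0.016,"y":-0.003,"z":0,"twist":0}]'
```

```text
time_s: 7.35
ee_pos: [0.6616, 0.0023, 0.0559]
ee_rot: [3.13, -0.26, -0.019]
force: [-24.1, 3.9, 18.9]
finger_gap: 0.0676
gripper_force: 30.0
```

```bash
python3 -m crank '[{"x":-0.006,"y":0.001,"z":0,"twist":0},{"x":-0.006,"y":0.001,"z":0,"twist":0},{"x":-0.006,"y":0.001,"z":0,"twist":0}]'
python3 -m crank '[{"x":0,"y":0,"z":0,"twist":0},{"x":0,"y":0,"z":0,"twist":0},{"x":0,"y":0,"z":0,"twist":0},{"x":0,"y":0,"z":0,"twist":0},{"x":0,"y":0,"z":0,"twist":0},{"x":0,"y":0,"z":0,"twist":0}]' 0
python3 -m crank '[{"x":0,"y":0,"z":0.06,"twist":0},{"x":0,"y":0,"z":0.14,"twist":0},{"x":0,"y":0,"z":0.24,"twist":0},{"x":-0.1,"y":0.05,"z":0.3,"twist":0},{"x":-0.2,"y":0.05,"z":0.3,"twist":0},{"x":-0.2,"y":0.05,"z":0.3,"twist":0},{"x":-0.2,"y":0.05,"z":0.3,"twist":0},{"x":-0.2,"y":0.05,"z":0.3,"twist":0}]'
python3 - <<'E'
from h import *
w=snap("wrist","w4");a=snap("side","s4");print(manip.get_obs()["ee_pos"],manip.get_obs()["force"])
cv2.imwrite("pics/w4c.png",np.hstack([w[:,100:460,::-1],cv2.resize(a[160:240,280:360,::-1],(420,420),interpolation=2)]))
E
```

```text
time_s: 7.6
ee_pos: [0.6614, 0.0024, 0.0559]
ee_rot: [3.13, -0.261, -0.012]
force: [-15.5, 2.9, 14.4]
finger_gap: 0.0672
gripper_force: 30.0
time_s: 8.1
ee_pos: [0.6647, 0.0031, 0.0546]
ee_rot: [3.131, -0.259, -0.001]
force: [-0.4, 0.3, 0.0]
finger_gap: 0.0878
gripper_force: 0.0
time_s: 8.77
ee_pos: [0.6053, 0.0183, 0.145]
ee_rot: [3.131, -0.258, 0.001]
force: [0.2, -0.1, -0.3]
finger_gap: 0.0874
gripper_force: 0.0
[0.60562522 0.01820129 0.14475436] [-0.67621791 -0.17950193 -0.22931566]
```

View pics/w4c.png

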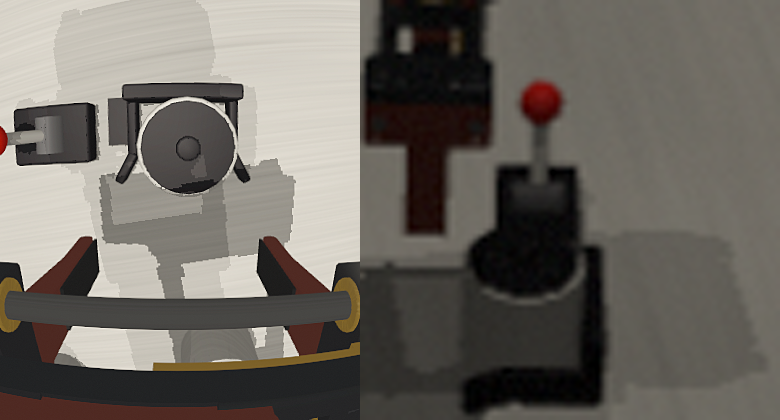

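The pot stands in the cradle, with its lid at about (287.5,147) and the stop's front edge at about (287,98). I'll compute the gap and the ball position.

Run:
```python
from h import *
w=cv2.imread("pics/w4.png")
x=np.array([.986,-.167])
lid=wray(287.5,147,.069);kn=wray(287.5,148,.08)
print("lid",lid,"knob",kn)
for u in(225,340): 
  for v in (97,99): print("stopfront",u,v,x@(wray(u,v,.045)[:2]-lid[:2]))
print("back",[x@(wray(u,84,.045)[:2]-lid[:2]) for u in(225,340)])
g=cv2.cvtColor(w,cv2.COLOR_BGR2GRAY);print(g[78:108,285].tolist(),g[92:108,230].tolist(),g[92:108,334].tolist())
```

```text
lid [0.65874068 0.00246897 0.069     ] knob [0.65892808 0.00278985 0.08      ]
stopfront 225 97 0.0351980082685277
stopfront 225 99 0.033728606487467616
stopfront 340 97 0.03568111712165572
stopfront 340 99 0.03420581619601713
back [np.float64(0.044792889166109344), np.float64(0.045315023600554435)]
[190, 192, 193, 203, 164, 15, 57, 72, 70, 70, 71, 72, 74, 73, 74, 73, 73, 65, 97, 199, 222, 237, 184, 70, 82, 87, 85, 84, 84, 84] [79, 79, 81, 81, 83, 75, 46, 23, 18, 17, 36, 82, 78, 76, 76, 77] [76, 77, 79, 82, 85, 57, 33, 19, 17, 55, 65, 63, 60, 59, 60, 59]
```

```bash
python3 -m crank '[{"x":-0.066,"y":-0.01,"z":0,"twist":0},{"x":-0.066,"y":-0.01,"z":0,"twist":0},{"x":-0.066,"y":-0.01,"z":-0.1,"twist":0},{"x":-0.066,"y":-0.01,"z":-0.2,"twist":0},{"x":-0.066,"y":-0.01,"z":-0.3,"twist":0},{"x":-0.066,"y":-0.01,"z":-0.343,"twist":0},{"x":-0.066,"y":-0.01,"z":-0.343,"twist":0},{"x":-0.066,"y":-0.01,"z":-0.343,"twist":0},{"x":-0.066,"y":-0.01,"z":-0.343,"twist":0}]' 1
python3 -m crank '[{"x":0.03,"y":-0.005,"z":0,"twist":0},{"x":0.06,"y":-0.01,"z":0,"twist":0},{"x":0.08,"y":-0.0135,"z":0,"twist":0},{"x":0.09,"y":-0.015,"z":0,"twist":0},{"x":0.1,"y":-0.017,"z":0,"twist":0},{"x":0.1,"y":-0.017,"z":0,"twist":0},{"x":0.1,"y":-0.017,"z":0,"twist":0}]'
```

```text
time_s: 9.62
ee_pos: [0.5866, 0.0154, 0.0443]
ee_rot: [-3.131, 0.258, -0.005]
force: [-0.0, -0.3, 0.0]
finger_gap: 0.0315
gripper_force: 0.0
time_s: 10.2
ee_pos: [0.614, 0.0106, 0.0434]
ee_rot: [-3.131, 0.258, 0.004]
force: [-9.3, 0.5, 5.1]
finger_gap: 0.0003
gripper_force: 4.2
```

```bash
python3 -m crank '[{"x":0.008,"y":-0.0013,"z":0,"twist":0},{"x":0.014,"y":-0.0023,"z":0,"twist":0},{"x":0.014,"y":-0.0023,"z":0,"twist":0},{"x":0.014,"y":-0.0023,"z":0,"twist":0}]'
```

```text
time_s: 10.53
ee_pos: [0.6141, 0.0106, 0.0435]
ee_rot: [-3.131, 0.257, 0.02]
force: [-27.9, 2.2, 16.7]
finger_gap: 0.0002
gripper_force: 14.4
```

```bash
python3 -m crank '[{"x":-0.1,"y":0.017,"z":0,"twist":0},{"x":-0.167,"y":0.028,"z":0,"twist":0},{"x":-0.167,"y":0.028,"z":0.13,"twist":0},{"x":-0.167,"y":0.028,"z":0.26,"twist":0},{"x":-0.167,"y":0.028,"z":0.4,"twist":0},{"x":-0.167,"y":0.028,"z":0.4,"twist":0},{"x":-0.167,"y":0.16,"z":0.4,"twist":0},{"x":-0.167,"y":0.29,"z":0.4,"twist":0},{"x":-0.1,"y":0.4,"z":0.4,"twist":0},{"x":0,"y":0.5,"z":0.4,"twist":0},{"x":0.1,"y":0.581,"z":0.4,"twist":0},{"x":0.2,"y":0.581,"z":0.4,"twist":0},{"x":0.276,"y":0.581,"z":0.4,"twist":0},{"x":0.276,"y":0.581,"z":0.4,"twist":0},{"x":0.276,"y":0.581,"z":0.4,"twist":0},{"x":0.276,"y":0.581,"z":0.4,"twist":0}]'
python3 -m crank '[{"x":0,"y":0,"z":-0.1,"twist":0},{"x":0,"y":0,"z":-0.2,"twist":0},{"x":0,"y":0,"z":-0.25,"twist":0},{"x":0,"y":0,"z":-0.25,"twist":0},{"x":0,"y":0,"z":-0.25,"twist":0},{"x":0,"y":0,"z":-0.25,"twist":0}]'
```

```text
time_s: 11.87
ee_pos: [0.7017, 0.1839, 0.1624]
ee_rot: [-3.131, 0.258, 0.0]
force: [-0.2, 0.1, 0.5]
finger_gap: 0.0003
gripper_force: 0.0
time_s: 12.37
ee_pos: [0.7024, 0.1841, 0.0902]
ee_rot: [-3.13, 0.258, -0.005]
force: [1.0, -0.2, 0.1]
finger_gap: 0.0005
gripper_force: 0.0
```

```bash
python3 -m crank '[{"x":-0.006,"y":-0.03,"z":0,"twist":0},{"x":-0.011,"y":-0.06,"z":0,"twist":0},{"x":-0.016,"y":-0.09,"z":0,"twist":0},{"x":-0.021,"y":-0.12,"z":0,"twist":0},{"x":-0.026,"y":-0.15,"z":0,"twist":0},{"x":-0.031,"y":-0.18,"z":0,"twist":0},{"x":-0.036,"y":-0.21,"z":0,"twist":0},{"x":-0.04,"y":-0.24,"z":0,"twist":0},{"x":-0.043,"y":-0.255,"z":0,"twist":0},{"x":-0.043,"y":-0.255,"z":0,"twist":0},{"x":-0.043,"y":-0.255,"z":0,"twist":0}]'
python3 -m crank '[{"x":-0.001,"y":-0.008,"z":0,"twist":0},{"x":-0.002,"y":-0.014,"z":0,"twist":0},{"x":-0.002,"y":-0.014,"z":0,"twist":0}]'
```

```text
time_s: 13.28
ee_pos: [0.6889, 0.1068, 0.0868]
ee_rot: [3.13, -0.259, -0.001]
force: [-0.6, 0.1, 0.6]
finger_gap: 0.0003
gripper_force: 0.0
time_s: 13.53
ee_pos: [0.6887, 0.1051, 0.087]
ee_rot: [-3.128, 0.256, -0.001]
force: [1.6, 5.0, -0.7]
finger_gap: 0.0006
gripper_force: 2.6
```

```bash
python3 -m crank '[{"x":-0.001,"y":-0.008,"z":0,"twist":0},{"x":-0.002,"y":-0.014,"z":0,"twist":0},{"x":-0.002,"y":-0.014,"z":0,"twist":0},{"x":-0.002,"y":-0.014,"z":0,"twist":0}]'
```

```text
time_s: 13.87
ee_pos: [0.6885, 0.1046, 0.087]
ee_rot: [-3.123, 0.251, -0.003]
force: [4.0, 15.3, -2.3]
finger_gap: 0.0003
gripper_force: 7.8
```

The lever has hit its end stop: force is 15 N with no further travel. I'll retreat and check.

```bash
python3 -m crank '[{"x":0.01,"y":0.06,"z":0,"twist":0},{"x":0.02,"y":0.13,"z":0.05,"twist":0},{"x":0.02,"y":0.13,"z":0.2,"twist":0},{"x":0.02,"y":0.13,"z":0.35,"twist":0},{"x":-0.1,"y":0.13,"z":0.4,"twist":0},{"x":-0.25,"y":0.13,"z":0.4,"twist":0},{"x":-0.4,"y":0,"z":0.4,"twist":0},{"x":-0.5,"y":-0.15,"z":0.4,"twist":0},{"x":-0.5,"y":-0.3,"z":0.4,"twist":0},{"x":-0.5,"y":-0.3,"z":0.4,"twist":0},{"x":-0.5,"y":-0.3,"z":0.4,"twist":0},{"x":-0.5,"y":-0.3,"z":0.4,"twist":0},{"x":-0.5,"y":-0.3,"z":0.4,"twist":0}]'
python3 - <<'E'
from h import *
w=snap("wrist","w5");a=snap("side","s5")
cv2.imwrite("pics/w5c.png",np.hstack([w[:,100:460,::-1],cv2.resize(a[110:290,190:370,::-1],(420,420),interpolation=2)]))
o=manip.get_obs();print(o["ee_pos"],o["force"])
h=cv2.cvtColor(w,cv2.COLOR_RGB2HSV);rd=((h[:,:,1]>150)&((h[:,:,0]<6)|(h[:,:,0]>174))&(h[:,:,2]>100));rd[230:]=0
n,l,s,c=cv2.connectedComponentsWithStats(rd.astype(np.uint8))
if n>1:
    k=1+np.argmax(s[1:,4]);p=wray(*c[k],.075);d=p[:2]-[.659,.0035];print(s[k],"ball",p,"warmer",d@[.986,-.167],d@[.167,.986])
for r in manip.outline_of("wrist","pot_b")[:3]:print(r["confidence"],r["rect"],wray(*r["rect"][:2],.069))
E
```

```text
time_s: 14.95
ee_pos: [0.5381, 0.0094, 0.2073]
ee_rot: [-3.131, 0.259, -0.001]
force: [0.2, -0.3, 0.3]
finger_gap: 0.001
gripper_force: 0.0
[0.53826244 0.01011841 0.2069961 ] [-0.94911798  0.48244348 -0.77260974]
[149  45  30  29 669] ball [0.68157257 0.08362822 0.075     ] warmer 0.00887514580806293 0.08277604314382728
0.97 [137.8, 315.1, 51.8, 66.5] [0.44385134 0.17655351 0.069     ]
0.86 [262.4, 69.0, 78.7, 80.4] [0.65548584 0.00313946 0.069     ]
0.75 [162.4, 60.6, 27.1, 26.7] [0.68213134 0.08678982 0.069     ]
```

View pics/w5c.png

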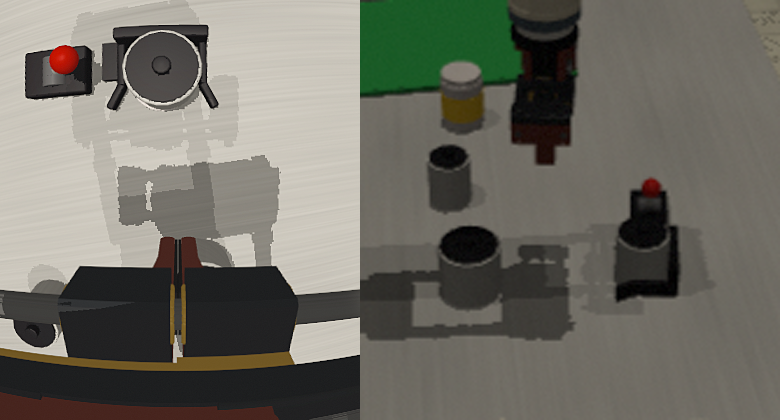

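The ball is at (164,60), leaning towards the pot at warmer y of about 82 mm (81 expected). The pot is seated against the stop, and the other pots are where they were.

```bash
python3 -c "
from rig import manip; print(manip.finish_job())"
```

```text
the job is handed in; nothing more can be done
None
```

I slid the 68 mm pot into the cradle until it stopped against the back stop, flipped the red lever over towards the pot to its end stop, and handed the job in at about 15 s.

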